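# Slide the loaded parts tray home under the low shelf

### The arm

A 6-joint arm with a two-finger parallel gripper is mounted at the origin on the work surface. World frame = base frame: x ahead of the robot, y to its left, z up, the work surface at z = 0. Lengths are in m, angles in rad, forces in N, time in s.
With the tool pointing down it reaches from about 0.375 to 0.9 m from the base axis. Payload 3.1 kg.
Tool frame: the origin (TCP) lies at the very end of the fingers, on their centre line; the grasp point (between the pads) lies 19 mm behind it; z points along the fingers, y is the line along which they close (so a half turn about z gives the same grasp; the last joint's range is limited). The gripper opens to 85 mm and grips with 20 to 120 N. Pads are 22 mm wide; open, the fingers measure 114 mm over their backs; the gripper's body (76 mm by 85 mm) begins 54 mm behind the grasp point. The pads swing forward as they close: fully open they stand 13 mm farther back than shut.
Start: joints at [1.099, 0.527, 1.433, -0, 1.181, -0.178], TCP at [0.181, 0.598, 0.231] pointing down, gripper open.
Joint ranges: [-3.08, 3.08], [-0.75, 2.2], [0.22, 2.44], [-1.43, 4.57], [0, 2.65], [-2.85, 2.85]. Speed limits (rad/s): [2.79, 2.79, 3.14, 3.14, 3.14, 3.14].

### API

Orientations are given as a 3x3 rotation matrix whose columns are the frame's x, y, z axes.
In Python, from cell import env gives the robot as it stands.
- The arm moves only by the shell command python3 -m crank 'ROWS'. ROWS is JSON, a list of rows, each a list of 7 numbers: the shift along the world's x, y, z in units of 0.3 m (1.0 is 0.3 m), then the turn, a rotation vector about the world's x, y, z in units of pi rad (1.0 is pi rad), then the closure, from 0 (fully open) to 1 (shut). A call has 1 to 10 rows; each row is the pose to reach, as a shift and turn from the pose commanded when the call began, turning the shorter way round; what a row does not reach only later rows make up. A row lasts 1/10 s, in which the tool goes at most 50 mm and 8.59 degrees, less where a joint would pass 70% of its speed; a pose out of reach is approached as far as the arm can. A call with a number of a shift or a turn outside -1 to 1 is refused whole. A call with a gripper value outside its range is refused whole. The fingers move at their own pace and stop on an object; the grip force is fixed at half the most. Time passes only in rows, so rows that repeat a pose let the fingers close. It gives the time, the measured TCP pose, the force, the opening and the grip force at its end, in the units of the state.
- env.get_obs(): the state, without advancing time (a new reading comes with each control period).
- env.camera(name): name is "side" or "top"; returns a dict with "color" (420x560x3 uint8, blue, green, red), "z_map" (420x560 float32, m along the optical axis (not along the pixel's ray), 0 where there is no reading), "fx", "fy", "cx", "cy" (pixels), "extrinsics" (4x4, takes a point from camera to world coordinates). Camera axes: x right, y up, looking along -z (the intrinsics and any distortion apply to the point x, -y, -z); pixel columns grow to the right and rows downward; lengths in m; the calibration is good to about 2 mm. A picture is of the moment at which its call begins.
- env.close_job(): hands the job in; it is judged then, once.
The state is a dict: "clock": time; "joint_positions": joint angles; "qvel": joint speeds; "joint_torque": joint torques, N m; "tool_pos": TCP position; "eef_rot": TCP orientation; "contact_force": force on the tool from outside, world axes, zero at the start; "moment": the same for the moment, N m; "finger_gap": finger opening in m; "finger_force": force on a finger pad.
Only numpy, scipy, OpenCV 4.12 (cv2) and the standard library are available. Lean on these libraries where they do the work, as an engineer would, in place of code of your own. Each camera call takes 0.05 s, during which the arm holds its last target. There are 200 camera calls.

### The job

Take the blue tray by its orange lug, slide it with its blocks between the yellow guides under the low shelf, without touching the underside, and feel for the hidden sprung buffer at the back: press it home with about 6 N on the buffer for a moment, never more than 12 N. Let go gently so that the tray stays lying flat against the buffer with both blocks standing in it, do not jam it against the guides, and leave everything else as it is.

Things in the scene. Friction and masses are not known exactly. Their poses are not given: they have to be found in the camera images.
- tray: Blue plastic tray, 130 (its x) x 120 (its y) x 42 mm high, four compartments, smooth flat underside; origin at the centre of the underside, z up. It goes under the shelf with its +x side leading; its handle sticks out at the -x side. Tray and load weigh 0.4 to 0.65 kg; its drag on the table varies, 1 to 3 N, plus about a third of any downward press.
- lug (a point): Centre of the orange upright lug, the tray's handle: 30 mm long (tray x), 14 mm thick (tray y), from 14 to 66 mm above the table, on a 14 mm wide neck; 120 mm from the tray's origin towards its -x and 40 mm up. Pinch it from above across its thickness. Axes as the tray's.
- tall_block: Pale wooden block 46 x 44 x 62 mm standing loose in a compartment on the tray's leading side; origin at the centre of its underside, 5 mm above the tray's underside, so its top is 67 mm above the table while the tray lies flat.
- small_block: Dark wooden block 40 x 38 x 30 mm lying loose in a compartment on the tray's handle side; origin at the centre of its underside.
- shelf: Fixed low plywood shelf on the table. Board 340 mm wide (y), 200 mm deep (x), underside 78 mm and top 96 mm above the table. Origin at table level below the middle of the board's front edge; +x points inwards under the board (the way the tray goes in), z up.
- guides: Two fixed yellow guide rails on the table under the shelf, 28 mm high, with a 128 mm gap between them centred on y = 0; same origin and axes as the shelf. Straight from x = -10 to 150 mm; in front of that the ends flare outwards to a mouth about 149 mm wide at x = -41 mm.
- buffer: Sprung buffer hidden under the board between the guides; origin and axes as the shelf's. Housing fixed; rubber pad (70 mm wide, 11 to 37 mm above the table) set to a depth that varies and is not reported: its face stands at x = 60 to 130 mm. Pushed it gives towards +x, 2.5 N per mm, no preload, 12 mm at most; let go, it springs back until the tray's friction on the table holds it.
- caddy: Wooden caddy of three upright boards on a 110 x 85 mm base, about 107 mm high; leave alone.
- glue: White glue bottle, 56 mm wide, 130 mm high, orange cap; leave alone.
- mug: Blue mug, 80 mm wide, 90 mm high; leave alone.
- hammer: Hammer lying on the table; leave alone.
- sander: Cork sanding block 100 x 60 x 35 mm; leave alone.
- jar: Amber jar, 54 mm wide, 60 mm high, standing on top of the shelf; leave alone.
Things that resemble listed ones, but are neither listed nor needed, are in the scene too. Leave any green, red or turquoise look-alike of the tall_block alone.

How it is judged:
By the outcome, as a careful person would: the job done as asked, in the order asked, and still so for the second after the job is handed in, with the robot touching nothing.
It also fails if it takes over 64 s, if anything falls off the work surface, if the arm or the gripper's body presses on something with over 40 N, if the wrist force passes 120 N, or if a joint passes its speed limit or range.

## Working session

There is one attempt and no reset: what is moved stays moved. The work goes in short steps, Python scripts to look and compute and a shell command to move; the robot and the scene stay as the last step left them, time stands still between calls to the robot, and variables do not carry over. Pictures are saved under pics/ and viewed, at most 10 in all, crops included, and the job is handed in when it is done.

```bash
mkdir -p pics; ls
cat > h.py <<'E'
import numpy as np,cv2
from cell import env
def snap(n,f):
    c=env.camera(n); np.savez('/tmp/'+f,**c); cv2.imwrite(f'pics/{f}.png',c['color']); return c
def load(f): return dict(np.load(f'/tmp/{f}.npz'))
def pt(c,u,v,z=None):
    T=np.array(c['extrinsics']); r=np.array([(u-c['cx'])/c['fx'],-(v-c['cy'])/c['fy'],-1.])
    if z is None: d=float(c['z_map'][int(v),int(u)]); return (T@np.r_[r*d,1])[:3]
    w=T[:3,:3]@r; return T[:3,3]+w*(z-T[2,3])/w[2]
E
python3 - <<'E'
from h import *
for n in('top','side'):
    c=snap(n,n+'0'); print(n,[k for k in c],c['fx'],np.round(c['extrinsics'],3).tolist())
print(env.get_obs())
E
```

```text
pics
top ['color', 'z_map', 'fx', 'fy', 'cx', 'cy', 'extrinsics'] 405.26197569892537 [[0.02, 0.994, -0.111, 0.444], [-1.0, 0.02, 0.003, 0.005], [0.005, 0.111, 0.994, 1.152], [0.0, 0.0, 0.0, 1.0]]
side ['color', 'z_map', 'fx', 'fy', 'cx', 'cy', 'extrinsics'] 490.63801595782127 [[0.934, 0.227, -0.276, 0.107], [-0.357, 0.6, -0.716, -1.22], [0.003, 0.767, 0.641, 1.183], [0.0, 0.0, 0.0, 1.0]]
{'clock': 0.1, 'joint_positions': array([ 1.09849903e+00,  5.28382074e-01,  1.43376800e+00, -1.88309241e-05,
        1.18145164e+00, -1.78493884e-01]), 'qvel': array([-0.0019187 , -0.00350183, -0.00321773,  0.0007661 , -0.00102705,
        0.00025172]), 'joint_torque': array([-2.15105542e-04, -4.43306279e+01, -1.78586143e+01, -2.73510423e-04,
        3.84371640e-03,  1.16918289e-05]), 'tool_pos': array([0.18066679, 0.59763317, 0.23042801]), 'eef_rot': array([[-9.57151276e-01,  2.89586994e-01, -8.98474761e-04],
       [ 2.89588188e-01,  9.57149650e-01, -1.79704656e-03],
       [ 3.39573493e-04, -1.98023308e-03, -9.99997982e-01]]), 'contact_force': array([-0.03604715,  0.34926731,  0.19021402]), 'moment': array([ 0.06592906, -0.05145813, -0.00246109]), 'finger_force': 0.0, 'finger_gap': 0.08552313860045033}
```

View pics/top0.png

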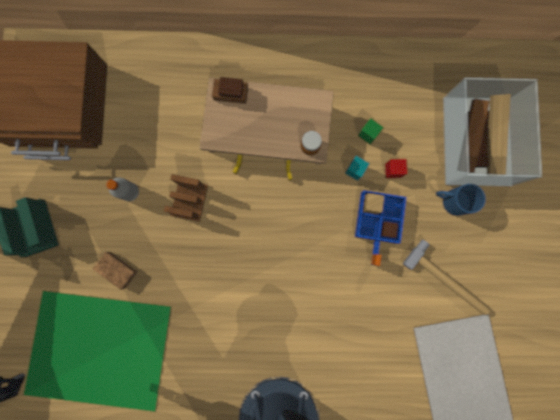

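View pics/side0.png

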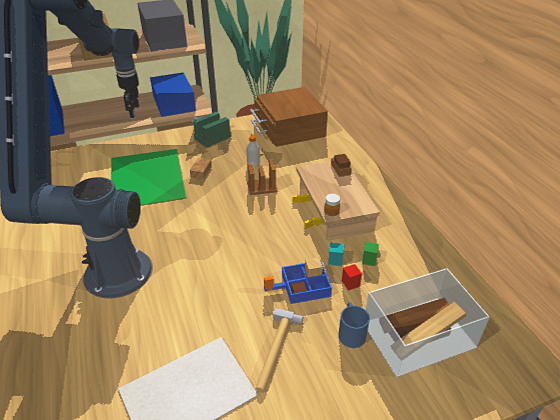

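The top view shows the blue tray at about (381,218) with its orange lug at (377,260). The shelf's front edge runs from (201,150) to (327,162), and the guide tips are at (238,170) and (290,176). Possible mix-ups: the orange glue cap (112,184) for the lug; the blue mug (463,200) for the tray; the turquoise (357,168), green (371,131) and red (397,168) blocks for the pale tall block (374,203); the grey bin (490,130). I choose the blue tray with the lug at (377,260) and will check it in a crop.

Run:
```python
from h import *
c=load('top0')
a=c['color'][182:272,340:420]; b=c['color'][75:185,195:340]
a=cv2.resize(a,None,fx=6,fy=6,interpolation=cv2.INTER_CUBIC); b=cv2.resize(b,None,fx=5,fy=5,interpolation=cv2.INTER_CUBIC)
cv2.imwrite('pics/a.png',a); cv2.imwrite('pics/b.png',b)
```

```text
(no output)
```

View pics/a.png

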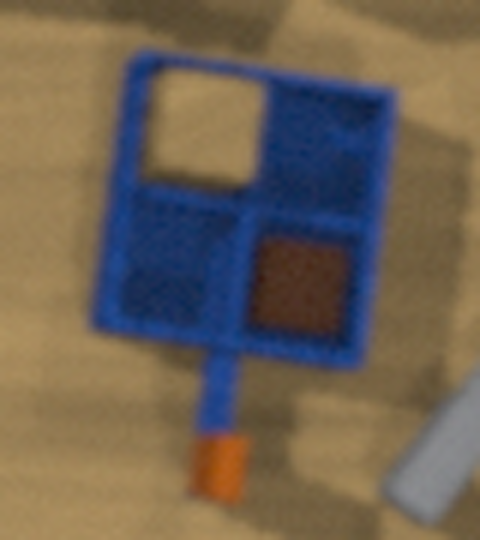

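View pics/b.png

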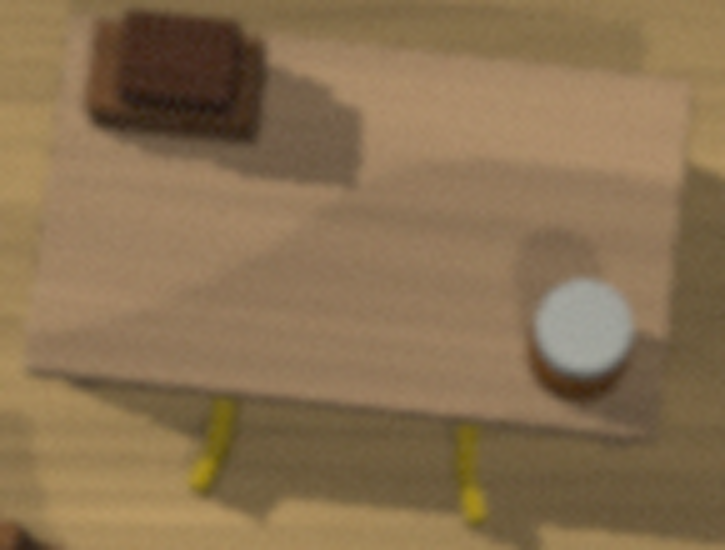

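The crop confirms it: an orange lug on a blue neck, with corners at about (200,434)–(245,500), and tray rim corners at (135,52), (397,90), (364,366) and (93,330). Pale block front left, dark block rear right. The second crop gives the board corners (70,12), (692,80), (655,438), (30,372) and guide tips (203,480), (474,512).

```bash
cat >> h.py <<'E'
def fit(model,world): # 2D rigid: returns yaw,t
    m=np.array(model);w=np.array(world)[:,:2];mc,wc=m.mean(0),w.mean(0)
    H=(m-mc).T@(w-wc);th=np.arctan2(H[0,1]-H[1,0],H[0,0]+H[1,1])
    R=np.array([[np.cos(th),-np.sin(th)],[np.sin(th),np.cos(th)]]);t=wc-R@mc
    return th,t,np.linalg.norm(w-(m@R.T+t),axis=1),R
E
python3 - <<'E'
from h import *
np.set_printoptions(precision=4,suppress=True)
c=load('top0')
A=lambda u,v,z:pt(c,340+(u+.5)/6-.5,182+(v+.5)/6-.5,z)
B=lambda u,v,z:pt(c,195+(u+.5)/5-.5,75+(v+.5)/5-.5,z)
th,t,e,R=fit([(.065,.06),(.065,-.06),(-.065,-.06),(-.065,.06)],[A(135,54,.042),A(397,90,.042),A(364,366,.042),A(95,330,.042)])
print('tray',np.degrees(th),t,e,'lug',t+R@[-.12,0],'lug direct',A(221,468,.066))
th,t,e,R=fit([(.2,.17),(.2,-.17),(0,-.17),(0,.17)],[B(70,12,.096),B(692,80,.096),B(655,438,.096),B(30,372,.096)])
print('shelf',np.degrees(th),t,e)
g=[B(203,480,.028),B(474,512,.028)];print(g,(g[0]+g[1])/2, (g[0]-g[1])[:2]@R, ((g[0]+g[1])[:2]/2-t)@R)
print('depth chk',[pt(c,u,v) for u,v in [(260,130),(377,260)]])
print([A(u,v,.03) for u,v in [(385,485)]])
E
```

```text
tray -7.298926766176826 [ 0.5489 -0.2705] [0.0013 0.0016 0.0018 0.0024] lug [ 0.4299 -0.2553] lug direct [ 0.4311 -0.2518  0.066 ]
shelf -4.956458823470193 [0.7    0.0562] [0.001  0.0011 0.0021 0.0035]
[array([0.6716, 0.1361, 0.028 ]), array([ 0.6565, -0.017 ,  0.028 ])] [0.6641 0.0595 0.028 ] [0.0019 0.1538] [-0.0361  0.0002]
depth chk [array([0.7682, 0.0651, 0.1011]), array([ 0.4301, -0.2525,  0.0697])]
[array([ 0.4244, -0.3355,  0.03  ])]
```

```bash
python3 -m crank '[[0.9,-0.9,0,0,0,0.053,0.5],[0.9,-0.9,0,0,0,0.053,0.5],[0.9,-0.9,0,0,0,0.053,0.5],[0.9,-0.9,0,0,0,0.053,0.5],[0.9,-0.9,0,0,0,0.053,0.5],[0.9,-0.9,0,0,0,0.053,0.5],[0.9,-0.9,0,0,0,0.053,0.5],[0.9,-0.9,0,0,0,0.053,0.5],[0.9,-0.9,0,0,0,0.053,0.5],[0.9,-0.9,0,0,0,0.053,0.5]]'
python3 -m crank '[[0,-1,0,0,0,0,0.5],[0,-1,0,0,0,0,0.5],[0,-1,0,0,0,0,0.5],[0,-1,0,0,0,0,0.5],[0,-1,0,0,0,0,0.5],[0,-1,0,0,0,0,0.5],[0,-1,0,0,0,0,0.5],[0,-1,0,0,0,0,0.5]]'
python3 -m crank '[[-0.07,-0.94,-0.27,0,0,0,0.5],[-0.07,-0.94,-0.27,0,0,0,0.5],[-0.07,-0.94,-0.27,0,0,0,0.5],[-0.07,-0.94,-0.27,0,0,0,0.5],[-0.07,-0.94,-0.27,0,0,0,0.5],[-0.07,-0.94,-0.27,0,0,0,0.5],[-0.07,-0.94,-0.27,0,0,0,0.5],[-0.07,-0.94,-0.27,0,0,0,0.5]]'
python3 - <<'E'
from h import *
o=env.get_obs();print(o['tool_pos'],np.round(o['eef_rot'],4).tolist(),o['joint_positions'],o['finger_gap'])
c=snap('side','side1')
d=pt(c,269,283);print(d)
a=c['color'][220:330,215:345];cv2.imwrite('pics/s1.png',cv2.resize(a,None,fx=5,fy=5,interpolation=cv2.INTER_CUBIC))
E
```

```text
clock: 1.1
tool_pos: [0.451, 0.3275, 0.2308]
eef_rot: [[-0.992, 0.129, -0.001], [0.129, 0.992, -0.0], [0.001, -0.0, -1.0]]
contact_force: [-0.2, 0.3, -0.6]
finger_gap: 0.0426
finger_force: 0.0
clock: 1.9
tool_pos: [0.4504, 0.0285, 0.2313]
eef_rot: [[-0.992, 0.129, -0.001], [0.129, 0.992, 0.001], [0.001, 0.001, -1.0]]
contact_force: [-0.5, 0.7, -0.2]
finger_gap: 0.0427
finger_force: 0.0
clock: 2.7
tool_pos: [0.4305, -0.252, 0.1497]
eef_rot: [[-0.992, 0.126, -0.001], [0.126, 0.992, 0.002], [0.001, 0.002, -1.0]]
contact_force: [-0.2, 0.4, 1.3]
finger_gap: 0.0429
finger_force: 0.0
[ 0.43046059 -0.25195781  0.14972125] [[-0.9921, 0.1257, -0.0012], [0.1257, 0.9921, 0.002], [0.0014, 0.0019, -1.0]] [-7.54382994e-01  4.84762592e-01  1.82441415e+00  8.91763139e-04
  8.34667901e-01 -2.19977640e+00] 0.04288765825962825
[ 0.4345844  -0.25983354  0.04456504]
```

View pics/s1.png

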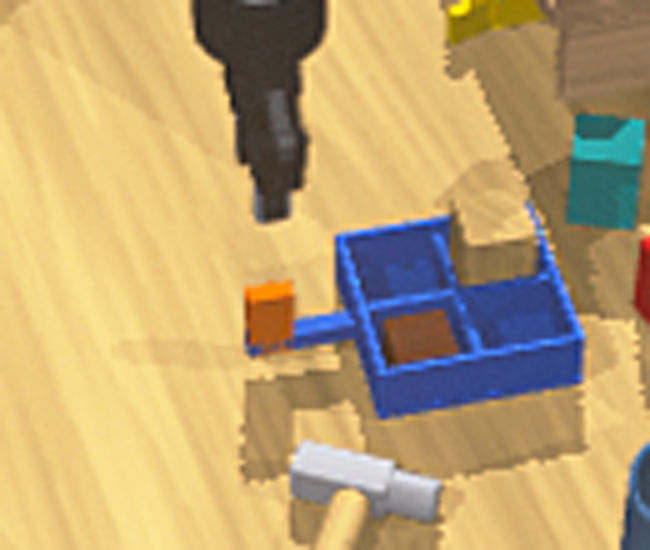

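The gripper hangs above the lug, whose top is centred at about (270,287) in the crop. The tray and both blocks are fine, and the hammer is clear. I'll cross-check the lug from this view and then descend.

```bash
python3 - <<'E'
from h import *
c=load('side1');print(pt(c,215+270.5/5-.5,220+287.5/5-.5,.066))
E
python3 -m crank '[[0,0,-0.14,0,0,0,0.5],[0,0,-0.28,0,0,0,0.5],[0,0,-0.36,0,0,0,0.5],[0,0,-0.42,0,0,0,0.5],[0,0,-0.42,0,0,0,0.5],[0,0,-0.42,0,0,0,0.5]]'
```

```text
[ 0.43547195 -0.25463576  0.066     ]
clock: 3.35
tool_pos: [0.4305, -0.2519, 0.0248]
eef_rot: [[-0.992, 0.124, -0.0], [0.124, 0.992, 0.0], [0.0, 0.0, -1.0]]
contact_force: [0.3, 0.1, 1.0]
finger_gap: 0.0425
finger_force: 0.0
```

```bash
python3 -m crank '[[0.007,-0.006,0,0,0,0,0.5],[0.007,-0.006,0,0,0,0,0.6],[0.007,-0.006,0,0,0,0,0.7],[0.007,-0.006,0,0,0,0,0.8],[0.007,-0.006,0,0,0,0,0.9],[0.007,-0.006,0,0,0,0,1],[0.007,-0.006,0,0,0,0,1],[0.007,-0.006,0,0,0,0,1],[0.007,-0.006,0,0,0,0,1]]'
```

```text
clock: 4.25
tool_pos: [0.4322, -0.2558, 0.0249]
eef_rot: [[-0.992, 0.128, 0.001], [0.128, 0.992, -0.0], [-0.001, -0.0, -1.0]]
contact_force: [-1.2, 1.3, 5.6]
finger_gap: 0.0133
finger_force: 58.6
```

Gripped: gap 13.3 mm, and the pads press down slightly. I'll ease up about 1 mm, pull back a little to clear the turquoise block, and slide left.

```bash
python3 -m crank '[[-0.01,0,0.003,0,0,0,1],[-0.03,0.01,0.003,0,0,0,1],[-0.05,0.03,0.003,0,0,0,1],[-0.05,0.06,0.003,0,0,0,1],[-0.05,0.1,0.003,0,0,0,1],[-0.05,0.14,0.003,0,0,0,1],[-0.05,0.18,0.003,0,0,0,1],[-0.05,0.22,0.003,0,0,0,1],[-0.05,0.26,0.003,0,0,0,1],[-0.05,0.3,0.003,0,0,0,1]]'
python3 -m crank '[[0,0.04,0,0,0,0.001,1],[0,0.08,0,0,0,0.002,1],[0,0.12,0,0,0,0.003,1],[0,0.16,0,0,0,0.004,1],[0,0.2,0,0,0,0.005,1],[0,0.24,0,0,0,0.006,1],[0,0.28,0,0,0,0.007,1],[0,0.32,0,0,0,0.008,1],[0,0.36,0,0,0,0.009,1],[0,0.4,0,0,0,0.01,1]]'
python3 -m crank '[[0,0.04,0,0,0,0.001,1],[0,0.08,0,0,0,0.002,1],[0,0.12,0,0,0,0.003,1],[0,0.16,0,0,0,0.003,1],[0,0.2,0,0,0,0.003,1],[0,0.24,0,0,0,0.003,1],[0,0.28,0,0,0,0.003,1],[0,0.3,0,0,0,0.003,1],[0,0.31,0,0,0,0.003,1],[0,0.31,0,0,0,0.003,1]]'
```

```text
clock: 5.25
tool_pos: [0.417, -0.1643, 0.0252]
eef_rot: [[-0.992, 0.127, -0.0], [0.127, 0.992, 0.0], [0.0, 0.0, -1.0]]
contact_force: [0.5, -1.7, -2.6]
finger_gap: 0.0132
finger_force: 58.6
clock: 6.25
tool_pos: [0.417, -0.0446, 0.0252]
eef_rot: [[-0.995, 0.095, -0.0], [0.095, 0.995, 0.0], [0.0, 0.0, -1.0]]
contact_force: [0.6, -1.8, -3.5]
finger_gap: 0.0133
finger_force: 58.6
clock: 7.25
tool_pos: [0.4168, 0.0478, 0.0252]
eef_rot: [[-0.996, 0.085, -0.0], [0.085, 0.996, -0.0], [0.0, -0.0, -1.0]]
contact_force: [-0.3, -0.7, -1.7]
finger_gap: 0.0136
finger_force: 58.6
```

```bash
python3 -m crank '[[0,0.03,-0.001,0,0,0,1],[0,0.06,-0.001,0,0,0,1],[0,0.09,-0.001,0,0,0,1],[0,0.1,-0.001,0,0,0,1],[0,0.11,-0.001,0,0,0,1],[0,0.11,-0.001,0,0,0,1]]'
python3 - <<'E'
from h import *
o=env.get_obs();print(o['tool_pos'],o['contact_force'],o['moment'],np.degrees(np.arctan2(o['eef_rot'][0,1],o['eef_rot'][1,1])))
c=snap('top','top2')
a=c['color'][135:270,210:320];cv2.imwrite('pics/t2.png',cv2.resize(a,None,fx=4.4,fy=4.4,interpolation=cv2.INTER_CUBIC))
E
```

```text
clock: 7.85
tool_pos: [0.417, 0.0809, 0.025]
eef_rot: [[-0.996, 0.085, 0.0], [0.085, 0.996, 0.0], [-0.0, 0.0, -1.0]]
contact_force: [-0.7, 0.4, -0.4]
finger_gap: 0.0133
finger_force: 58.8
[0.41701383 0.08088423 0.02495793] [-0.69540609  0.38915144 -0.40090534] [ 0.00579252 -0.11106938 -0.10687201] 4.883767831456876
```

View pics/t2.png

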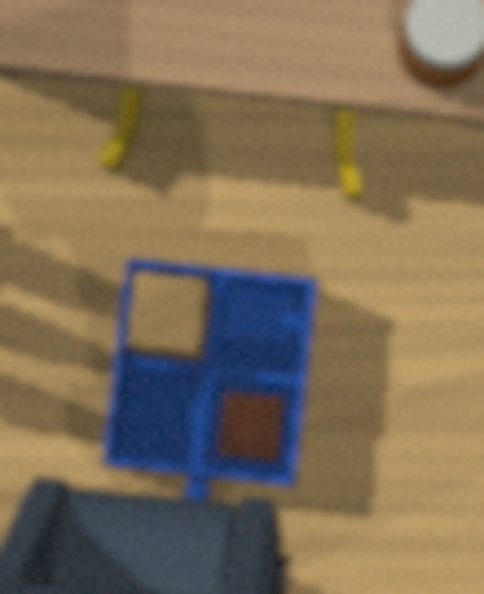

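The tray sits in front of the mouth. Rim corners are at (127,262), (317,280), (295,484) and (107,465) in the crop, guide tips at (113,157) and (351,186), and both blocks are standing.

Run:
```python
from h import *
np.set_printoptions(precision=4,suppress=True)
c=load('top2')
A=lambda u,v,z:pt(c,210+(u+.5)/4.4-.5,135+(v+.5)/4.4-.5,z)
th,t,e,R=fit([(.065,.06),(.065,-.06),(-.065,-.06),(-.065,.06)],[A(128,263,.042),A(316,281,.042),A(294,483,.042),A(107,465,.042)])
print('tray',np.degrees(th),t,e,'lug',t+R@[-.12,0])
ths=np.radians(-4.96);S=np.array([[np.cos(ths),-np.sin(ths)],[np.sin(ths),np.cos(ths)]]);o=np.array([.70,.0562])
for z,p in [(.028,(113,157)),(.028,(351,186)),(.028,(131,95)),(.028,(345,115))]:print(p,(A(*p,z)[:2]-o)@S)
print('tray in shelf',(t-o)@S)
# depth-based board edge angle
```

```text
tray -4.449614419234397 [0.5343 0.0684] [0.0017 0.0015 0.0024 0.0021] lug [0.4147 0.0777]
(113, 157) [-0.0343  0.0769]
(351, 186) [-0.0367 -0.0766]
(131, 95) [0.0072 0.0703]
(345, 115) [ 0.009 -0.068]
tray in shelf [-0.1661 -0.0021]
```

```bash
python3 -m crank '[[0,0.007,0,0,0,-0.001,1],[0.02,0.005,0,0,0,-0.001,1],[0.05,0.003,0,0,0,-0.001,1],[0.1,-0.002,0,0,0,-0.001,1],[0.15,-0.006,0,0,0,-0.001,1],[0.2,-0.01,0,0,0,-0.001,1],[0.25,-0.015,0,0,0,-0.001,1],[0.28,-0.017,0,0,0,-0.001,1],[0.3,-0.019,0,0,0,-0.001,1],[0.3,-0.019,0,0,0,-0.001,1]]'
python3 -m crank '[[0.02,-0.002,0,0,0,0,1],[0.04,-0.004,0,0,0,0,1],[0.06,-0.005,0,0,0,0,1],[0.08,-0.007,0,0,0,0,1],[0.1,-0.009,0,0,0,0,1]]'
python3 - <<'E'
from h import *
o=env.get_obs();print(o['tool_pos'],o['contact_force'],o['moment'])
c=snap('top','top3')
a=c['color'][135:240,210:320];cv2.imwrite('pics/t3.png',cv2.resize(a,None,fx=5,fy=5,interpolation=cv2.INTER_CUBIC))
E
```

```text
clock: 8.9
tool_pos: [0.5054, 0.0749, 0.025]
eef_rot: [[-0.996, 0.089, -0.004], [0.089, 0.996, 0.0], [0.004, -0.0, -1.0]]
contact_force: [-3.7, -0.3, 3.6]
finger_gap: 0.0136
finger_force: 59.5
clock: 9.4
tool_pos: [0.5332, 0.0725, 0.025]
eef_rot: [[-0.996, 0.089, -0.008], [0.089, 0.996, 0.001], [0.008, -0.0, -1.0]]
contact_force: [-8.0, -0.0, 7.3]
finger_gap: 0.0132
finger_force: 60.1
[0.53324059 0.07249432 0.02497902] [-8.032831   -0.00961421  7.32991791] [0.13422417 0.9247052  0.0181468 ]
```

View pics/t3.png

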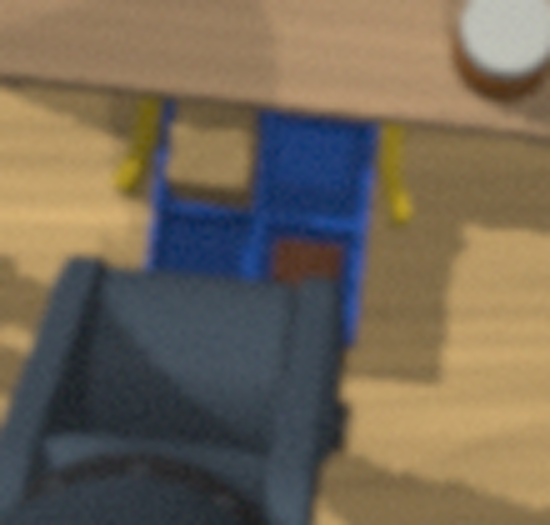

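The tray is in the guide mouth, with its edges at (165,110) and (375,130) between the rails at (155,110) and (388,130), so it is centred and the blocks are standing. The tool has pitched slightly nose-down, about 0.5°, which adds down-press and drag. I'll correct that before going on.

```bash
python3 -m crank '[[0,0,0.001,0,-0.001,0,1],[0,0,0.001,0,-0.002,0,1],[0,0,0.001,0,-0.002,0,1]]'; python3 -c "
from h import *
o=env.get_obs();print(o['tool_pos'],o['contact_force'],o['moment'],o['qvel'],env.get_obs()['joint_torque'])"
```

```text
clock: 9.75
tool_pos: [0.5359, 0.0722, 0.0247]
eef_rot: [[-0.996, 0.089, 0.004], [0.089, 0.996, 0.0], [-0.004, 0.001, -1.0]]
contact_force: [-3.4, 0.5, -0.3]
finger_gap: 0.0133
finger_force: 58.9
[0.53588194 0.0721697  0.0247371 ] [-3.44745132  0.47312636 -0.32446384] [0.14282862 0.90652967 0.09392274] [-5.43053269e-04 -2.04847669e-03 -3.40714752e-03  3.80459903e-05
  5.50713314e-03 -1.39632774e-05] [ -0.80326281 -43.99741173  -9.6702075   -0.06453822  -1.28385354
   0.05067128]
```

```bash
cat > chk.py <<'E'
from h import *
import sys
o=env.get_obs(); f=o['contact_force']; p=o['tool_pos']
print(np.round(p*1000,1),np.round(f,1),np.round(o['moment'],2),'tilt',np.round(o['eef_rot'][2,0]*1000,1))
sys.exit(int(-f[0]>float(sys.argv[1]) or abs(f[1])>4 or abs(f[2])>8))
E
python3 -m crank '[[0.01,-0.001,0,0,0,0,1],[0.025,-0.002,0,0,0,0,1],[0.04,-0.003,0,0,0,0,1],[0.055,-0.005,0,0,0,0,1]]' >/dev/null; python3 chk.py 8 && python3 -m crank '[[0.015,-0.001,0,0,0,0,1],[0.03,-0.003,0,0,0,0,1],[0.045,-0.004,0,0,0,0,1],[0.06,-0.005,0,0,0,0,1]]' >/dev/null; python3 chk.py 8
```

```text
[554.8  70.3  24.7] [-0.1  0.3 -6.5] [0.08 0.72 0.  ] tilt -7.7
[571.9  68.9  25. ] [-0.5 -0.6 -6.2] [0.01 0.66 0.01] tilt -6.2
```

```bash
python3 -m crank '[[0,0,-0.001,0,0.001,0,1],[0,0,-0.001,0,0.0015,0,1]]' >/dev/null; python3 chk.py 8 && python3 -m crank '[[0.005,0,0,0,0,0,1],[0.01,-0.001,0,0,0,0,1]]' >/dev/null; python3 chk.py 8; python3 -m crank '[[0.005,0,0,0,0,0,1],[0.01,-0.001,0,0,0,0,1]]' >/dev/null; python3 chk.py 8
```

```text
[571.9  69.   25. ] [ 0.2  0.7 -5. ] [ 0.05  0.49 -0.03] tilt -2.0
[574.   68.8  25. ] [-1.5  0.1 -4. ] [ 0.06  0.72 -0.01] tilt -0.7
[577.3  68.5  25. ] [-1.5 -0.1 -3.2] [0.09 0.77 0.  ] tilt -0.9
```

```bash
R="python3 chk.py 4.5"
python3 -m crank '[[0.005,0,0,0,0,0,1],[0.01,-0.001,0,0,0,0,1]]' >/dev/null; $R && python3 -m crank '[[0.005,0,0,0,0,0,1],[0.01,-0.001,0,0,0,0,1]]' >/dev/null && $R && python3 -m crank '[[0.005,0,0,0,0,0,1],[0.01,-0.001,0,0,0,0,1]]' >/dev/null && $R && python3 -m crank '[[0.005,0,0,0,0,0,1],[0.01,-0.001,0,0,0,0,1]]' >/dev/null && $R && python3 -m crank '[[0.005,0,0,0,0,0,1],[0.01,0,0,0,0,0,1]]' >/dev/null && $R && python3 -m crank '[[0.005,0,0,0,0,0,1],[0.01,-0.001,0,0,0,0,1]]' >/dev/null && $R && python3 -m crank '[[0.005,0,0,0,0,0,1],[0.01,-0.001,0,0,0,0,1]]' >/dev/null && $R && python3 -m crank '[[0.005,0,0,0,0,0,1],[0.01,-0.001,0,0,0,0,1]]' >/dev/null && $R
```

```text
[580.4  68.2  25. ] [-1.5 -0.2 -2.9] [0.05 0.85 0.04] tilt -1.1
[583.5  67.9  24.9] [-2.5  0.1 -1.6] [ 0.17  0.86 -0.02] tilt -1.2
[586.5  67.5  24.9] [-1.8  0.4 -3.5] [ 0.1   0.87 -0.  ] tilt -1.3
[589.6  67.2  24.9] [-2.2  1.2 -1.5] [ 0.06  0.86 -0.02] tilt -1.4
[592.6  67.2  24.9] [-1.3  0.1 -1.9] [ 0.06  0.89 -0.  ] tilt -1.5
[595.6  67.   24.9] [-2.6  0.9 -1.7] [0.07 0.94 0.03] tilt -1.3
[598.6  66.7  24.9] [-1.9  0.3 -1.7] [ 0.08  0.96 -0.01] tilt -1.5
[601.6  66.4  24.9] [-2.1 -0.2 -0.7] [0.09 0.89 0.05] tilt -1.4
```

```bash
R="python3 chk.py 4.5"
python3 -m crank '[[0.005,0,0,0,0,0,1],[0.01,0,0,0,0,0,1]]' >/dev/null; $R && python3 -m crank '[[0.005,0,0,0,0,0,1],[0.01,-0.001,0,0,0,0,1]]' >/dev/null && $R && python3 -m crank '[[0.005,0,0,0,0,0,1],[0.01,-0.001,0,0,0,0,1]]' >/dev/null && $R && python3 -m crank '[[0.005,0,0,0,0,0,1],[0.01,-0.001,0,0,0,0,1]]' >/dev/null && $R && python3 -m crank '[[0.005,0,0,0,0,0,1],[0.01,-0.001,0,0,0,0,1]]' >/dev/null && $R && python3 -m crank '[[0.005,0,0,0,0,0,1],[0.01,-0.001,0,0,0,0,1]]' >/dev/null && $R && python3 -m crank '[[0.005,0,0,0,0,0,1],[0.01,-0.001,0,0,0,0,1]]' >/dev/null && $R && python3 -m crank '[[0.005,0,0,0,0,0,1],[0.01,0,0,0,0,0,1]]' >/dev/null && $R && python3 -m crank '[[0.005,0,0,0,0,0,1],[0.01,-0.001,0,0,0,0,1]]' >/dev/null && $R && python3 -m crank '[[0.005,0,0,0,0,0,1],[0.01,-0.001,0,0,0,0,1]]' >/dev/null && $R
```

```text
[604.7  66.3  24.9] [-2.7 -1.7 -1.2] [ 0.11  0.96 -0.04] tilt -1.5
[607.6  66.1  24.9] [-3.7  0.3 -0.5] [0.14 0.89 0.04] tilt -1.4
[610.6  65.7  24.9] [-3.3  0.2 -0.3] [0.08 0.95 0.04] tilt -1.4
[613.7  65.4  24.9] [-2.6  0.2 -1.3] [0.11 0.93 0.01] tilt -1.5
[616.7  65.2  24.9] [-2.6  1.1 -0.7] [ 0.09  0.93 -0.04] tilt -1.5
[619.6  64.8  24.9] [-4.2  0.5  0.9] [ 0.15  1.12 -0.  ] tilt -1.4
[620.8  64.7  24.9] [-7.7 -0.2  4. ] [0.15 1.38 0.02] tilt 2.4
```

Contact with the buffer near tool x ≈ 619 mm. I'll level the pitch and read while holding.

```bash
python3 -m crank '[[0,0,0,0,-0.001,0,1]]' >/dev/null; python3 chk.py 20; python3 -m crank '[[0,0,0,0,-0.001,0,1]]' >/dev/null; python3 chk.py 20
```

```text
[621.1  64.7  24.9] [-5.5  0.6  1.8] [0.08 1.38 0.06] tilt -1.4
[621.1  64.7  24.9] [-5.5  0.8  1.6] [0.11 1.45 0.05] tilt -4.7
```

```bash
python3 -m crank '[[0.002,0,0,0,0.001,0,1],[0.002,0,0,0,0.001,0,1]]' >/dev/null; python3 chk.py 20; python3 -m crank '[[0.002,0,0,0,0,0,1],[0.002,0,0,0,0,0,1]]' >/dev/null; python3 chk.py 20
```

```text
[621.1  64.7  24.9] [-7.3  0.9  3.6] [0.07 1.45 0.  ] tilt 0.0
[621.   64.7  24.9] [-8.5 -0.5  4.2] [ 0.09  1.54 -0.02] tilt 1.2
```

```bash
python3 -m crank '[[0.001,0,0.001,0,0,0,1],[0.001,0,0.001,0,0,0,1]]' >/dev/null; python3 chk.py 20; python3 -m crank '[[0.002,0,0,0,0,0,1],[0.002,0,0,0,0,0,1]]' >/dev/null; python3 chk.py 20
```

```text
[621.5  64.7  24.9] [-6.7 -0.6  2.8] [-0.01  1.44 -0.12] tilt 0.9
[621.6  64.7  24.9] [-8.5  0.2  2.6] [ 0.03  1.54 -0.01] tilt 1.9
```

```bash
python3 -m crank '[[0.002,0,0.001,0,0,0,1],[0.002,0,0.001,0,0,0,1],[0.002,0,0.001,0,0,0,1]]' >/dev/null; python3 chk.py 20
```

```text
[622.2  64.7  24.9] [-8.6 -0.5  1.5] [ 0.01  1.43 -0.09] tilt 2.0
```

```bash
python3 -m crank '[[0,0,0,0,0,0,1],[0,0,0,0,0,0,1],[0,0,0,0,0,0,1],[0,0,0,0,0,0,1]]' >/dev/null; python3 chk.py 20; python3 -m crank '[[-0.003,0,0,0,0,0,1],[-0.004,0,0,0,0,0,1]]' >/dev/null; python3 chk.py 20;  python3 -m crank '[[-0.002,0,0,0,0,0,1],[-0.004,0,0,0,0,0,1]]' >/dev/null; python3 chk.py 20
```

```text
[622.1  64.7  24.9] [-7.8  0.5  1.4] [ 0.02  1.42 -0.03] tilt 2.0
[622.1  64.7  24.9] [-5.   0.8 -1.5] [ 0.03  1.18 -0.05] tilt -0.6
[621.8  64.6  24.9] [-5.4  0.2 -3.2] [0.06 1.22 0.06] tilt -2.4
```

```bash
python3 -m crank '[[-0.002,0,-0.001,0,0,0,1],[-0.004,0,-0.001,0,0.0005,0,1]]' >/dev/null; python3 chk.py 20; python3 -m crank '[[-0.002,0,0,0,0.0005,0,1],[-0.003,0,0,0,0.0005,0,1]]' >/dev/null; python3 chk.py 20
```

```text
[621.5  64.6  24.9] [-3.7  1.  -3.4] [0.12 1.13 0.1 ] tilt -2.6
[620.8  64.6  24.9] [-3.4  1.2 -4.9] [0.21 0.99 0.04] tilt -1.6
```

```bash
python3 -m crank '[[-0.001,0,-0.001,0,0,0,1],[-0.002,0,-0.0015,0,0,0,1]]' >/dev/null; python3 chk.py 20; python3 -m crank '[[-0.001,0,0,0,0,0,1],[-0.002,0,0,0,0,0,1]]' >/dev/null; python3 chk.py 20
```

```text
[620.8  64.6  24.9] [-1.2  0.4 -4. ] [0.25 0.91 0.14] tilt -3.0
[620.4  64.5  24.9] [-0.7  0.7 -4.9] [0.29 0.76 0.15] tilt -3.4
```

```bash
python3 -m crank '[[0,0,-0.001,0,0.001,0,1],[0,0,-0.001,0,0.001,0,1]]' >/dev/null; python3 chk.py 20; python3 -m crank '[[0,0,-0.001,0,0,0,1],[0,0,-0.001,0,0,0,1]]' >/dev/null; python3 chk.py 20
```

```text
[620.3  64.5  25. ] [-2.2  1.3 -1.9] [0.23 0.64 0.11] tilt 0.0
[620.2  64.4  24.9] [-3.1  1.8  1.4] [0.24 0.74 0.14] tilt -0.1
```

```bash
python3 -m crank '[[-0.001,-0.001,0,0,0,0,1],[-0.002,-0.001,0,0,0,0,1],[-0.002,-0.001,0,0,0,0,1]]' >/dev/null; python3 chk.py 20; python3 -m crank '[[-0.001,0,0,0,0,0,1],[-0.001,0,0,0,0,0,1]]' >/dev/null; python3 chk.py 20
```

```text
[620.2  64.4  24.8] [-0.3  3.2  3.9] [0.57 0.44 0.11] tilt -1.3
[620.1  64.4  24.7] [0.4 3.7 3. ] [0.75 0.08 0.13] tilt -1.7
```

```bash
python3 -m crank '[[0,0.001,0.0005,0,0,0,1],[0,0.002,0.0005,0,0,0,1],[0,0.002,0.0005,0,0,0,1]]' >/dev/null; python3 chk.py 20; python3 -m crank '[[0,0.001,0,0,0,0,1],[0,0.001,0,0,0,0,1]]' >/dev/null; python3 chk.py 20
```

```text
[620.1  64.4  24.7] [3.2 2.2 2.3] [ 0.45 -0.24  0.12] tilt -1.5
[620.   64.5  24.7] [3.7 0.2 1.9] [ 0.18 -0.46  0.1 ] tilt -1.4
```

```bash
python3 -m crank '[[0.002,0,0,0,0,0,1],[0.002,0,0,0,0,0,1]]' >/dev/null; python3 chk.py 20; python3 -m crank '[[0.001,0,0,0,0,0,1],[0.001,0,0,0,0,0,1]]' >/dev/null; python3 chk.py 20
```

```text
[619.9  64.5  24.6] [3.6 0.1 3.9] [-0.02 -0.41  0.01] tilt 0.1
[619.9  64.6  24.6] [ 2.5 -2.   4.7] [-0.13 -0.4   0.05] tilt 0.7
```

```bash
python3 -m crank '[[0.002,-0.001,0.001,0,0,0,1],[0.002,-0.001,0.001,0,0,0,1]]' >/dev/null; python3 chk.py 20; python3 -m crank '[[0,0,0,0,0,0,1],[0,0,0,0,0,0,1],[0,0,0,0,0,0,1]]' >/dev/null; python3 chk.py 20
```

```text
[619.9  64.6  24.7] [ 1.4 -0.9  5.3] [-0.1  -0.32  0.01] tilt 2.1
[619.9  64.6  24.7] [ 1.8 -1.6  4.9] [-0.11 -0.33  0.02] tilt 2.0
```

```bash
python3 -m crank '[[0.001,-0.001,0.001,0,-0.0005,0,1],[0.002,-0.001,0.0015,0,-0.0005,0,1]]' >/dev/null; python3 chk.py 20; python3 -m crank '[[0,0,0,0,0,0,1]]' >/dev/null; python3 chk.py 20
```

```text
[620.   64.6  24.7] [ 1.  -0.5  2. ] [-0.09 -0.1   0.06] tilt 1.7
[620.   64.5  24.7] [ 0.4 -1.3  3.8] [-0.08 -0.14  0.01] tilt 1.8
```

Forces are near zero, so I'll open slowly while holding the pose.

```bash
python3 -m crank '[[0,0,0,0,0,0,0.9],[0,0,0,0,0,0,0.85],[0,0,0,0,0,0,0.8],[0,0,0,0,0,0,0.75],[0,0,0,0,0,0,0.7],[0,0,0,0,0,0,0.65],[0,0,0,0,0,0,0.6],[0,0,0,0,0,0,0.6]]'
python3 - <<'E'
from h import *
c=snap('side','side4')
a=c['color'][150:260,270:400];cv2.imwrite('pics/s4.png',cv2.resize(a,None,fx=5,fy=5,interpolation=cv2.INTER_CUBIC))
E
```

```text
clock: 20.45
tool_pos: [0.6207, 0.0645, 0.025]
eef_rot: [[-0.996, 0.089, -0.0], [0.089, 0.996, 0.0], [0.0, 0.0, -1.0]]
contact_force: [-0.7, 0.0, -0.1]
finger_gap: 0.0339
finger_force: 0.0
```

View pics/s4.png

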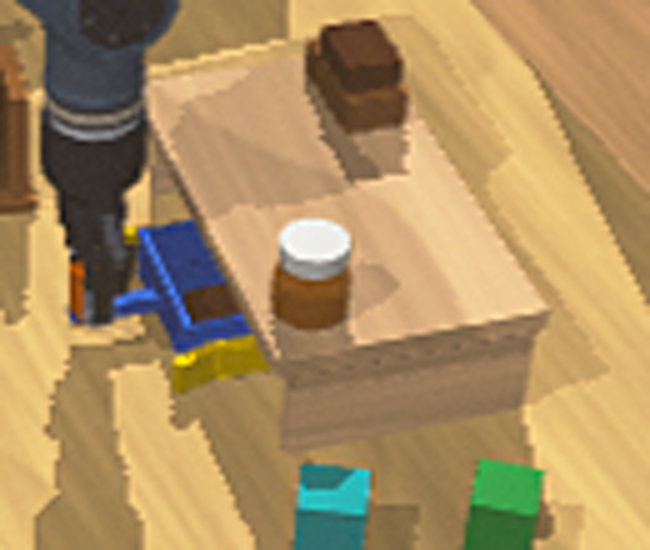

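The fingers are open around the lug at (90,290). The tray lies in the guides and the jar and shelf are undisturbed. I'll lift straight up and back off, then check.

```bash
python3 -m crank '[[0,0,0.03,0,0,0,0.6],[0,0,0.08,0,0,0,0.6],[0,0,0.15,0,0,0,0.6],[0,0,0.25,0,0,0,0.6],[-0.1,0,0.38,0,0,0,0.6],[-0.25,0,0.5,0,0,0,0.6],[-0.4,0,0.6,0,0,0,0.6],[-0.55,0,0.65,0,0,0,0.6],[-0.6,0,0.65,0,0,0,0.6],[-0.6,0,0.65,0,0,0,0.6]]'
python3 - <<'E'
from h import *
c=snap('top','top5')
a=c['color'][75:235,195:340];cv2.imwrite('pics/t5.png',cv2.resize(a,None,fx=3.6,fy=3.6,interpolation=cv2.INTER_CUBIC))
E
```

```text
clock: 21.5
tool_pos: [0.4371, 0.065, 0.2221]
eef_rot: [[-0.996, 0.089, 0.0], [0.089, 0.996, -0.0], [-0.0, -0.0, -1.0]]
contact_force: [0.2, -0.1, 0.1]
finger_gap: 0.0343
finger_force: 0.0
```

View pics/t5.png

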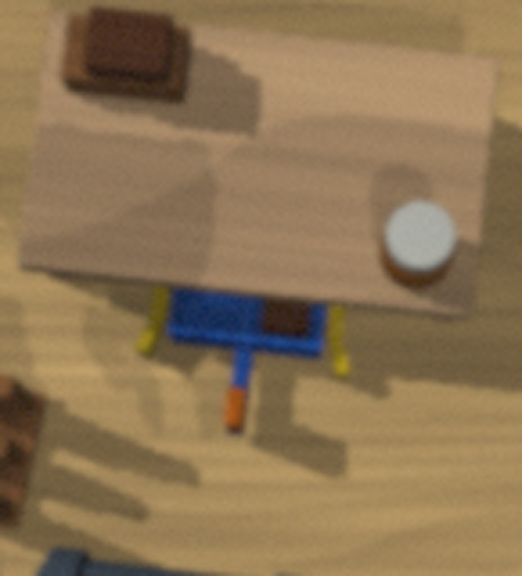

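From above, the tray is straight between the guides, the lug is at (235,408) in the crop, and the dark block is in place. The last force readings leave it unclear whether the tray still bears on the pad. I'll nudge it with closed fingers from behind the lug; the spring can then only push it back as far as friction allows.

```bash
python3 - <<'E'
from h import *
c=load('top5');print(pt(c,195+235.5/3.6-.5,75+408.5/3.6-.5,.066)); o=env.get_obs();print(o['tool_pos'])
E
python3 -m crank '[[0.1,0.003,0,0,0,0,1],[0.25,0.008,-0.05,0,0,0,1],[0.4,0.012,-0.2,0,0,0,1],[0.44,0.013,-0.35,0,0,0,1],[0.44,0.013,-0.5,0,0,0,1],[0.44,0.013,-0.6,0,0,0,1],[0.44,0.013,-0.64,0,0,0,1],[0.44,0.013,-0.64,0,0,0,1],[0.44,0.013,-0.64,0,0,0,1]]'; python3 chk.py 20
```

```text
[0.61748583 0.06312581 0.066     ]
[0.44004355 0.06464565 0.22182644]
clock: 22.45
tool_pos: [0.5745, 0.0683, 0.0291]
eef_rot: [[-0.996, 0.089, 0.003], [0.089, 0.996, -0.0], [-0.003, 0.0, -1.0]]
contact_force: [0.1, 0.6, 0.4]
finger_gap: 0.0001
finger_force: 0.0
[574.5  68.3  29.1] [0.1 0.6 0.4] [ 0.03 -0.05 -0.05] tilt -2.9
```

```bash
R="python3 chk.py 1.5"
python3 -m crank '[[0.01,-0.001,0,0,0,0,1],[0.02,-0.002,0,0,0,0,1],[0.03,-0.003,0,0,0,0,1],[0.035,-0.003,0,0,0,0,1]]' >/dev/null; $R && python3 -m crank '[[0.003,0,0,0,0,0,1],[0.005,0,0,0,0,0,1]]' >/dev/null && $R && python3 -m crank '[[0.003,0,0,0,0,0,1],[0.005,-0.001,0,0,0,0,1]]' >/dev/null && $R && python3 -m crank '[[0.003,0,0,0,0,0,1],[0.005,0,0,0,0,0,1]]' >/dev/null && $R && python3 -m crank '[[0.003,0,0,0,0,0,1],[0.005,-0.001,0,0,0,0,1]]' >/dev/null && $R && python3 -m crank '[[0.003,0,0,0,0,0,1],[0.005,0,0,0,0,0,1]]' >/dev/null && $R
```

```text
[584.4  67.4  29.1] [ 0.4  0.3 -0.3] [-0.04  0.01 -0.  ] tilt -2.4
[584.8  67.5  28.2] [-0.  -0.3  0.3] [-0.02 -0.01  0.05] tilt -0.1
[586.2  67.3  27.9] [ 0.2 -0.3 -0.1] [-0.03 -0.02 -0.03] tilt 0.3
[587.8  67.2  28. ] [0.9 0.4 0.9] [0.05 0.   0.01] tilt 0.1
[589.4  66.9  28.1] [-0.   1.5  0.4] [ 0.01 -0.01  0.02] tilt -0.1
[590.9  66.9  28.1] [-0.1 -0.3  0.2] [0.04 0.01 0.01] tilt -0.1
```

```bash
R="python3 chk.py 1.5"
python3 -m crank '[[0.003,0,0,0,0,0,1],[0.005,0,0,0,0,0,1]]' >/dev/null; $R && python3 -m crank '[[0.003,0,0,0,0,0,1],[0.005,-0.001,0,0,0,0,1]]' >/dev/null && $R && python3 -m crank '[[0.003,0,0,0,0,0,1],[0.005,0,0,0,0,0,1]]' >/dev/null && $R && python3 -m crank '[[0.003,0,0,0,0,0,1],[0.005,-0.001,0,0,0,0,1]]' >/dev/null && $R && python3 -m crank '[[0.003,0,0,0,0,0,1],[0.005,0,0,0,0,0,1]]' >/dev/null && $R
```

```text
[592.4  66.9  28.1] [-0.3  0.2 -0.1] [ 0.    0.01 -0.03] tilt -0.1
[593.4  66.8  28. ] [-1.6  0.9  1. ] [ 0.13  0.17 -0.01] tilt 1.0
```

```bash
R="python3 chk.py 6"
python3 -m crank '[[0.002,0,0,0,0,0,1],[0.002,0,0,0,0,0,1]]' >/dev/null; $R && python3 -m crank '[[0.002,0,0,0,0,0,1],[0.002,0,0,0,0,0,1]]' >/dev/null && $R && python3 -m crank '[[0.002,0,0,0,0,0,1],[0.002,0,0,0,0,0,1]]' >/dev/null && $R && python3 -m crank '[[0.002,0,0,0,0,0,1],[0.002,0,0,0,0,0,1]]' >/dev/null && $R && python3 -m crank '[[0.002,0,0,0,0,0,1],[0.002,0,0,0,0,0,1]]' >/dev/null && $R
```

```text
[593.4  66.7  28. ] [-1.6  0.8  2.2] [0.03 0.42 0.03] tilt 2.1
[593.4  66.7  28. ] [-6.1  1.3  4.2] [0.02 0.72 0.  ] tilt 3.3
```

```bash
R="python3 chk.py 8"
python3 -m crank '[[0.001,0,0,0,0,0,1],[0.001,0,0.001,0,-0.001,0,1]]' >/dev/null; $R && python3 -m crank '[[0.001,0,0,0,0,0,1],[0.001,0,0.001,0,-0.001,0,1]]' >/dev/null && $R && python3 -m crank '[[0.002,0,0,0,0,0,1],[0.002,0,0,0,0,0,1]]' >/dev/null && $R
```

```text
[593.4  66.8  28. ] [-5.   0.   0.7] [0.05 0.65 0.07] tilt 0.7
[593.7  66.7  28. ] [-5.6  0.  -1.2] [ 0.03  0.79 -0.04] tilt -2.2
[593.9  66.8  28. ] [-6.4 -0.3  1.6] [ 0.01  0.94 -0.03] tilt -1.2
```

```bash
R="python3 chk.py 8.4"
python3 -m crank '[[0.002,0,0,0,0,0,1],[0.002,0,0,0,0,0,1]]' >/dev/null; $R && python3 -m crank '[[0.002,0,0,0,-0.0005,0,1],[0.002,0,0.001,0,-0.0005,0,1]]' >/dev/null && $R && python3 -m crank '[[0.002,0,0,0,0,0,1],[0.002,0,0,0,-0.0005,0,1]]' >/dev/null && $R && python3 -m crank '[[0.002,0,0,0,0,0,1],[0.002,0,0.001,0,0,0,1]]' >/dev/null && $R
```

```text
[594.   66.8  28. ] [-7.3  1.   2.1] [0.02 1.05 0.  ] tilt -0.2
[594.3  66.8  28. ] [-4.9  0.4 -1.1] [-0.02  0.97 -0.01] tilt -1.2
[594.5  66.8  28. ] [-7.3 -0.9  0.9] [-0.05  1.2   0.04] tilt -1.7
[594.7  66.8  28. ] [-7.  -0.3 -0.6] [-0.04  1.14 -0.03] tilt -1.0
```

```bash
R="python3 chk.py 8.4"
python3 -m crank '[[0.002,0,0,0,0,0,1],[0.002,0,0,0,0,0,1]]' >/dev/null; $R && python3 -m crank '[[0.002,0,0,0,0,0,1],[0.002,0,0.001,0,-0.0005,0,1]]' >/dev/null; $R; python3 -m crank '[[0,0,0,0,0,0,1],[0,0,0,0,0,0,1],[0,0,0,0,0,0,1]]' >/dev/null;$R
```

```text
[594.8  66.8  28. ] [-8.2 -0.6  0.2] [-0.07  1.22 -0.03] tilt 0.2
[595.1  66.8  28.1] [-8.1 -0.5 -1.1] [-0.01  1.31 -0.04] tilt -0.8
[595.1  66.9  28. ] [-9.5 -0.2 -0.1] [-0.02  1.31 -0.02] tilt -0.7
```

About 6 N on the pad. I'll retreat slowly so the spring follows the fingers back.

```bash
R="python3 chk.py 20"
python3 -m crank '[[-0.001,0,0,0,0,0,1],[-0.002,0,0,0,0,0,1],[-0.003,0,0,0,0,0,1],[-0.004,0,0,0,0,0,1],[-0.005,0,0,0,0,0,1],[-0.006,0,0,0,0,0,1]]' >/dev/null; $R
python3 -m crank '[[-0.001,0,0,0,0,0,1],[-0.002,0,0,0,0,0,1],[-0.003,0,0,0,0,0,1],[-0.004,0,0,0,0,0,1],[-0.005,0,0,0,0,0,1],[-0.006,0,0,0,0,0,1]]' >/dev/null; $R
python3 -m crank '[[-0.001,0,0,0,0,0,1],[-0.002,0,0,0,0,0,1],[-0.003,0,0,0,0,0,1],[-0.004,0,0,0,0,0,1],[-0.005,0,0,0,0,0,1],[-0.006,0,0,0,0,0,1],[-0.007,0,0,0,0,0,1],[-0.008,0,0,0,0,0,1]]' >/dev/null; $R
python3 -m crank '[[-0.001,0,0,0,0,0,1],[-0.002,0,0,0,0,0,1],[-0.003,0,0,0,0,0,1],[-0.005,0,0,0,0,0,1],[-0.007,0,0,0,0,0,1],[-0.01,0,0,0,0,0,1]]' >/dev/null; $R
```

```text
[595.2  66.8  28.2] [-4.7 -0.4 -1.7] [-0.01  0.9  -0.03] tilt -4.7
[595.4  66.7  29.1] [-4.2 -0.1 -2.5] [ 0.07  0.85 -0.01] tilt -9.2
[594.5  66.6  29.8] [-2.   0.2 -1.3] [ 0.1   0.56 -0.01] tilt -12.7
[592.   66.4  30.1] [0.1 0.5 0.9] [ 0.04  0.01 -0.04] tilt -13.9
```

```bash
python3 -m crank '[[-0.02,0,0,0,0,0,1],[-0.05,0,0.02,0,0,0,1],[-0.1,0,0.08,0,0,0,1],[-0.2,0,0.2,0,0,0,1],[-0.35,0,0.35,0,0,0,1],[-0.5,0,0.5,0,0,0,1],[-0.55,0,0.65,0,0,0,1],[-0.55,0,0.65,0,0,0,1]]'
python3 - <<'E'
from h import *
s=snap('side','side6')['color'][165:260,270:370]; t=snap('top','top6')['color'][130:225,215:315]
cv2.imwrite('pics/f6.png',np.hstack([cv2.resize(i,(400,400*95//i.shape[1]),interpolation=cv2.INTER_CUBIC) for i in (s,t)]))
E
```

```text
clock: 30.15
tool_pos: [0.423, 0.0669, 0.2274]
eef_rot: [[-0.996, 0.089, 0.013], [0.089, 0.996, -0.0], [-0.013, 0.001, -1.0]]
contact_force: [0.4, -0.0, 0.3]
finger_gap: 0.0002
finger_force: 0.0
```

View pics/f6.png

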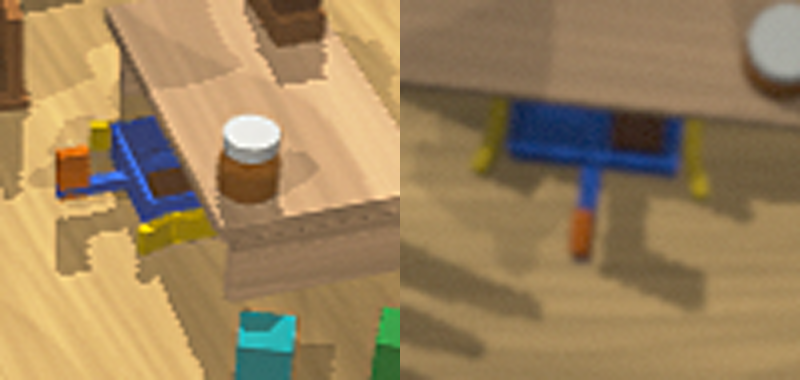

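The tray lies flat and straight between the guides, with its lug at (580,235) in the right half. The dark block is in place, the jar and surroundings are untouched, and the arm is clear. Handing in.

```bash
python3 -c "
from cell import env
print(env.close_job())"
```

```text
the job is handed in; nothing more can be done
None
```

I handed the job in with the tray flat and straight between the guides, last felt bearing on the buffer; I pressed it twice to an estimated 6 N (wrist readings peaked at 9.5 N), let go gently, saw nothing else disturbed, and could not see the tall block under the shelf at the end.

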